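# Press the label holder home behind the rail lip

## Robot

A 6-joint arm with a two-finger parallel gripper is mounted at the origin on a cart in front of the work surface, level with it; the furniture and walls round the work are solid. World frame = base frame: x ahead of the robot, y to its left, z up, the work surface at z = 0. Lengths are in mm, angles in degrees, forces in N, time in s.
With the tool pointing down it reaches from about 300 to 850 mm from the base axis. Payload 4.2 kg.
Tool frame: the origin (TCP) lies midway between the tips of the shut fingers; the grasp point (between the pads) lies 19 mm behind it; z points along the fingers, y is the line along which they close (so a half turn about z gives the same grasp; the last joint's range is limited). The gripper opens to 91 mm and grips with 3 to 60 N. Pads are 32 mm wide; open, the fingers measure 118 mm over their backs; the gripper's body (76 mm by 178 mm) begins 60 mm behind the grasp point.
Start: joints at [-74.771, 18.312, 89.639, -0, 72.044, -1.146], TCP at [162.11, -551.692, 213.976] pointing down, gripper open.
Joint ranges: [-177.97, 177.97], [-48.28, 115.42], [12.27, 149.76], [-77.06, 257.06], [2.81, 150.46], [-146.56, 146.56]. Speed limits (degrees/s): [147.25, 147.25, 180, 180, 180, 180].

## Interface

Orientations are given as [roll, pitch, yaw] about the fixed x, y, z axes, in that order (R = Rz(yaw) Ry(pitch) Rx(roll)).
In Python, from workcell import env gives the robot as it stands.
- The arm moves only by the shell command python3 -m jog 'ROWS' [FORCE]. ROWS is a JSON object of lists of equal length, an entry for each row: "jaw": the finger opening in mm, from 0 to 91.2; "slide": the shift along the tool's x, y, z in units of 30 mm (1.0 is 30 mm), a list of three; "spin": the turn about the tool's z in units of 8 degrees (1.0 is 8 degrees). In form: {"jaw": [jaw, ...], "slide": [[dx, dy, dz], ...], "spin": [spin, ...]}. A call has 1 to 10 rows; each row shifts and turns the commanded pose from where the row before left it, along the tool's axes as they then stand; what a row does not reach is not made up. A row lasts 1/10 s, in which the tool goes at most 50 mm and 8.59 degrees, less where a joint would pass 70% of its speed; a pose out of reach is approached as far as the arm can. A call is refused whole if a number of a shift passes 1 or a number of a turn 1, either way. A call with a gripper value outside its range is refused whole. The fingers move at their own pace and stop on an object; FORCE is the grip in N (left out, the last holds). Time passes only in rows, so rows that do not move let the fingers close. It gives the time, the measured TCP pose, the force, the opening and the grip force at its end, in the units of the state.
- env.state(): the state, without advancing time (a new reading comes with each control period).
- env.grab_frame(name): name is "scene" or "top" or "wrist"; returns the picture (420x560x3 uint8, red, green, blue); there is no depth.
- env.camera_model(name): a dict with "fx", "fy", "cx", "cy" (pixels), "camera_from_world" (4x4, takes a point from world to camera coordinates). Camera axes: x right, y up, looking along -z (the intrinsics and any distortion apply to the point x, -y, -z); pixel columns grow to the right and rows downward; lengths in mm; the calibration is good to about 2 mm. A picture is of the moment at which its call begins: read the wrist's pose just before it. camera_model takes no time and is no camera call; for the wrist camera it gives the pose at the moment of the call.
- env.job_done(): hands the job in; it is judged then, once.
The state is a dict: "time_s": time; "qpos": joint angles; "qvel": joint speeds; "effort": joint torques, N m; "ee_pos": TCP position; "ee_rot": TCP orientation; "force": force on the tool from outside, world axes, zero at the start; "torque": the same for the moment, N m; "gripper_width": finger opening in mm; "gripper_force": force on a finger pad.
Only numpy, scipy, OpenCV 4.12 (cv2) and the standard library are available. Lean on these libraries where they do the work, as an engineer would, in place of code of your own. Each camera call takes 0.05 s, during which the arm holds its last target. There are 200 camera calls.

## Task

Take the wider of the two label holders out of the wooden block and lean it, foot down behind the lip of the parts rack's sloping rail, against the rail's face, and let go of it so that it rests there by itself. Then push on its top edge until the spring strip underneath is fully down and the holder is home, without forcing it, and finish while still holding it pressed home. Leave the narrower holder and the tape roll, cutters and pliers on the bench alone.

Things in the scene. Friction and masses are not known exactly. Their poses are not given: they have to be found in the camera images.
- holder: The label holder to fit, wider of two: grey plate 80 mm wide (y), 6 thick (x), 95 tall (z), blank white card on its front (-x). Its top 22 mm is a ribbed grip bar 10 mm thick, full width, flat on top. Origin: centre of the underside. About 80 g. Starts upright in either pocket of the wooden block, underside 12 mm above the bench, lowest 25 mm inside the pocket.
- holder_top (a point): Centre of the flat top edge of the wider holder, 95 mm above its origin.
- short_holder: The narrower label holder, 54 mm wide, otherwise just like the other; it stays in the other pocket of the block. Origin: centre of the underside.
- block: Wooden storage block fixed to the bench, 64 (x) by 206 (y) by 37 mm high; two pockets side by side, centred 48 mm either side of its middle along y, each 7.5 mm wide (x), 91 long (y), 25 deep. It stands on the robot's left or right, the rack on the other side. Origin: centre of the underside.
- rail: Sloping aluminium label rail, 130 mm long (y), on a fixed bench rack. z: up the slope, which leans 0.35 rad back from vertical; x: into the support face, so -x looks out. Origin: middle of the support face, level with the unpressed strip's top, 36 mm above the bench. The face is the plane x = 0, up to z = 55 mm (edge bent back above, to 61). Bins stand 58 mm behind, 56 mm high.
- rail_lip (a point): Middle of the lip's inner face where its flare begins, 10 mm in front of the support face and 12 mm up the slope from the rail's origin. Above it the lip flares outward 6 mm more. Lip and face form a pocket open at the top, 10 mm wide and 92 mm long (y) between end blocks as high as the lip; the holder's foot goes in here.
- strip (a joint): Spring strip, the floor of the rail's pocket; value in m: 0 = up, grows as it is pushed along the rail's -z, 0.010 = fully down on a hard stop. It takes about 3 N to start and 6 N at the stop, so it carries the holder's weight unpressed and lifts it again when the push ends.
- masking_tape: Roll of masking tape lying on the bench, 94 mm across, 25 mm high; to be left alone.
- side_cutters: Small side cutters with blue grips, lying on the bench, 133 mm long; to be left alone.
- flush_pliers: Small pliers with red grips, lying on the bench, 133 mm long; to be left alone.
Things that resemble listed ones, but are neither listed nor needed, are in the scene too. Leave any green or orange look-alike of the holder alone.

How it is judged:
By the outcome, as a careful person would: the job done as asked, in the order asked, and still so for the second after the job is handed in, while the arm keeps its last pose, push and grip.
It also fails if it takes over 50 s, if anything falls off the work surface, if the arm or the gripper's body presses on something with over 40 N, if the wrist force passes 120 N, or if a joint passes its speed limit or range.

## Working session

There is one attempt and no reset: what is moved stays moved. The work goes in short steps, Python scripts to look and compute and a shell command to move; the robot and the scene stay as the last step left them, time stands still between calls to the robot, and variables do not carry over. Pictures are saved under pics/ and viewed, at most 10 in all, crops included, and the job is handed in when it is done.

```bash
ls; mkdir -p pics; python3 - <<'E'
from workcell import env
import cv2,numpy as np
for n in("scene","top"):
    cv2.imwrite(f"pics/{n}0.png",env.grab_frame(n)[:,:,::-1]); m=env.camera_model(n); print(n,{k:np.round(v,3).tolist() if not isinstance(v,str) else v for k,v in m.items()})
print(env.state())
E
```

```text
pics
scene {'fx': 475.808, 'fy': 475.808, 'cx': 276.529, 'cy': 214.866, 'camera_from_world': [[-0.884, -0.468, 0.005, 485.546], [0.228, -0.421, 0.878, -187.089], [-0.408, 0.777, 0.479, -1416.219], [0.0, 0.0, 0.0, 1.0]]}
top {'fx': 402.761, 'fy': 402.761, 'cx': 276.114, 'cy': 212.771, 'camera_from_world': [[-0.002, -1.0, 0.0, 42.243], [0.992, -0.002, 0.128, -548.307], [-0.128, 0.001, 0.992, -1185.485], [0.0, 0.0, 0.0, 1.0]]}
{'time_s': 0.1, 'qpos': array([-7.47702061e+01,  1.83493777e+01,  8.96978575e+01, -4.54620025e-05,
        7.20440227e+01, -1.14551575e+00]), 'qvel': array([-0.13502417, -0.03786521, -0.15950879, -0.04730429, -0.01117281,
       -0.10017049]), 'effort': array([ 1.74507972e-03, -4.13332987e+01, -2.32509685e+01,  7.29566161e-02,
        4.22153051e-02, -5.31922581e-05]), 'ee_pos': array([ 161.99803117, -551.25201698,  213.20088101]), 'ee_rot': array([-1.79908759e+02, -1.78118290e-03,  1.63753223e+01]), 'force': array([0.47965392, 0.00138329, 1.24951779]), 'torque': array([ 0.00809703, -0.0126081 , -0.00331563]), 'gripper_force': 0.0, 'gripper_width': 91.28178692721004}
```

View pics/scene0.png

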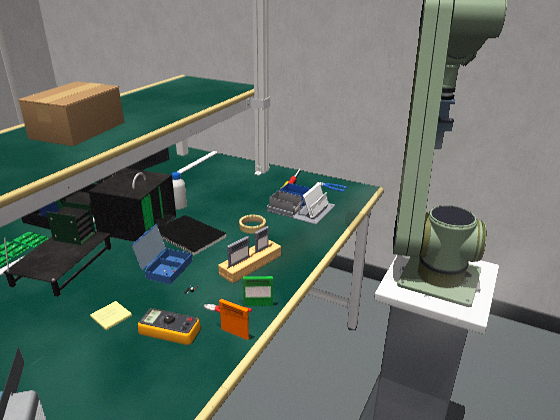

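View pics/top0.png

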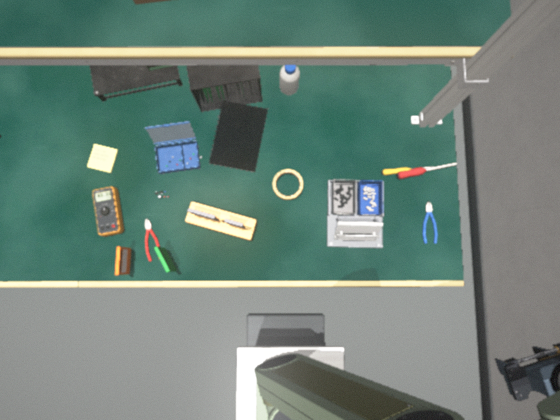

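The block stands on the robot's left at top px (220,221), with two holders in it. The rack is on the right at top px (355,230), with its bins on the far side. In the scene view the holder nearer (238,250) looks wider. I'll zoom in to confirm this and to check the card side.

```bash
python3 - <<'E'
import cv2,numpy as np
t=cv2.imread("pics/top0.png");s=cv2.imread("pics/scene0.png")
f=lambda im,x,y,w,h:cv2.resize(im[y:y+h,x:x+w],(400,300),interpolation=cv2.INTER_CUBIC)
a=np.hstack([f(t,176,190,88,66),f(t,312,180,88,66)]);b=np.hstack([f(s,210,218,88,66),f(s,258,168,88,66)])
cv2.imwrite("pics/zoom.png",np.vstack([a,b]))
E
```

```text
(no output)
```

View pics/zoom.png

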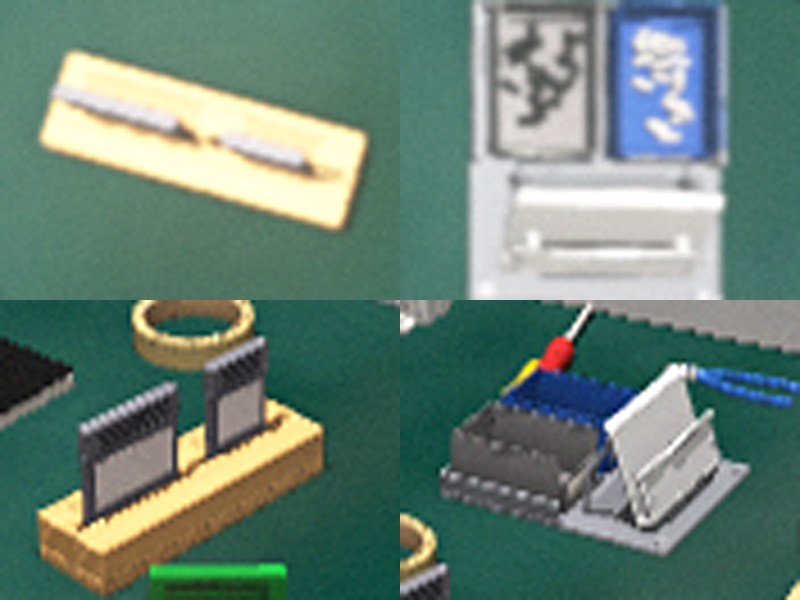

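The zoom shows the wider holder is the left (+y) one, at top px ≈(203,214), with its card facing the robot side. The rail also faces the robot, with its lip at top px ≈(355,235). Now I'll compute rough poses with a helper.

```bash
cat > h.py <<'E'
from workcell import env
import cv2,numpy as np
def ray(m,px):
    M=np.array(m["camera_from_world"]);R=M[:3,:3];c=-R.T@M[:3,3]
    px=np.atleast_2d(np.asarray(px,float)); K=np.array([[m["fx"],0,m["cx"]],[0,m["fy"],m["cy"]],[0,0,1.]])
    d=m.get("distortion",m.get("dist",np.zeros(5)))
    u=cv2.undistortPoints(px[:,None],K,np.array(d,float))[:,0]
    return c,np.c_[u[:,0],-u[:,1],-np.ones(len(u))]@R
def plane(m,px,z):
    c,d=ray(m,px); return c+d*((z-c[2])/d[:,2])[:,None]
def tri(obs): # [(model,px)...] -> point, residual
    A=np.zeros((3,3));b=np.zeros(3);L=[]
    for m,p in obs:
        c,d=ray(m,p);d=d[0]/np.linalg.norm(d[0]);P=np.eye(3)-np.outer(d,d);A+=P;b+=P@c;L.append((c,P))
    x=np.linalg.solve(A,b);return x,[round(float(np.linalg.norm(P@(x-c))),1) for c,P in L]
def proj(m,X):
    M=np.array(m["camera_from_world"]);p=(M[:3,:3]@np.atleast_2d(X).T).T+M[:3,3]
    return np.c_[m["cx"]+m["fx"]*p[:,0]/-p[:,2],m["cy"]+m["fy"]*p[:,1]/p[:,2]]
E
python3 - <<'E'
from h import *
np.set_printoptions(precision=1,suppress=True)
m=env.camera_model("top");print(m.keys())
z=lambda L,ox,oy:[(ox+x*88/400,oy+y*66/300) for x,y in L]
print("block corners",plane(m,z([(68,52),(365,130),(342,230),(40,150)],176,190),37))
print("wide top ends",plane(m,z([(55,92),(190,132)],176,190),107))
print("rail lip ends?",plane(m,z([(505,265),(695,258)],312-88,180),47), "face top", plane(m,z([(520,190),(722,200)],312-88,180),90))
w=env.camera_model("wrist");M=np.array(w["camera_from_world"]);R=M[:3,:3];print("wrist cam",-R.T@M[:3,3],"\n",R,w["fx"])
E
```

```text
dict_keys(['fx', 'fy', 'cx', 'cy', 'camera_from_world'])
block corners [[583.4 299.7  37. ]
 [530.5 101.   37. ]
 [464.1 115.9  37. ]
 [517.6 316.6  37. ]]
wide top ends [[546.9 292.3 107. ]
 [521.5 207.1 107. ]]
rail lip ends? [[ 469.9 -134.3   47. ]
 [ 474.2 -259.    47. ]] face top [[ 514.7 -138.6   90. ]
 [ 508.  -266.6   90. ]]
wrist cam [ 233.4 -531.2  384.2] 
 [[ 0.3 -1.  -0. ]
 [ 0.9  0.3 -0.3]
 [ 0.3  0.1  1. ]] 320.2683182701459
```

```bash
python3 -m jog '{"jaw":[91,91,91,91,91,91,91,91,91,91],"slide":[[1,-0.57,0],[1,-0.57,0],[1,-0.57,0],[1,-0.57,0],[1,-0.57,0],[1,-0.57,0],[1,-0.57,0],[1,-0.57,0],[1,-0.57,0],[1,-0.57,0]],"spin":[0,0,0,0,0,0,0,0,0,0]}'
python3 -m jog '{"jaw":[91,91,91,91,91,91,91,91,91,91],"slide":[[0,0,0],[0,0,0],[0,0,0],[0,0,0],[0,0,0],[0,0,0],[0,0,0],[0,0,0],[0,0,0],[0,0,0]],"spin":[-0.92,-0.92,-0.92,-0.92,-0.92,-0.92,-0.92,-0.92,-0.92,-0.92]}'
python3 -m jog '{"jaw":[91,91,91],"slide":[[0.7,0.4,0],[0.7,0.4,0],[0,0,0]],"spin":[0,0,0]}'
cat >> h.py <<'E'
import pickle
def shot(name):
    m=env.camera_model("wrist");im=env.grab_frame("wrist")[:,:,::-1].copy()
    cv2.imwrite(f"pics/{name}.png",im);pickle.dump(m,open(f"pics/{name}.pkl","wb"));return im
def load(name): return pickle.load(open(f"pics/{name}.pkl","rb"))
E
python3 -c "
from h import *
shot('rackA')"
python3 -m jog '{"jaw":[91,91,91,91,91],"slide":[[1,0,0],[1,0,0],[1,0,0],[0.2,0,0],[0,0,0]],"spin":[0,0,0,0,0]}'
python3 -c "
from h import *
shot('rackB')
a,b=[cv2.imread(f'pics/rack{k}.png') for k in 'AB']
cv2.imwrite('pics/rackAB.png',cv2.resize(np.vstack([a,b]),(400,600)) if 0 else np.vstack([a[100:400,:],b[100:400,:]]))"
```

```text
time_s: 1.1
ee_pos: [402.4, -301.7, 213.7]
ee_rot: [-180.0, 0.0, 16.4]
force: [-0.6, -0.4, -0.0]
gripper_width: 90.7
gripper_force: 0.0
time_s: 2.1
ee_pos: [401.5, -302.8, 213.5]
ee_rot: [-180.0, -0.0, 90.3]
force: [-0.3, -0.0, -0.7]
gripper_width: 91.0
gripper_force: 0.0
time_s: 2.4
ee_pos: [426.3, -259.2, 213.6]
ee_rot: [-180.0, -0.1, 90.1]
force: [0.0, -0.6, -0.6]
gripper_width: 91.3
gripper_force: 0.0
time_s: 2.95
ee_pos: [425.6, -165.2, 214.0]
ee_rot: [-180.0, 0.1, 90.0]
force: [-0.5, -0.6, 0.2]
gripper_width: 91.3
gripper_force: 0.0
```

View pics/rackAB.png

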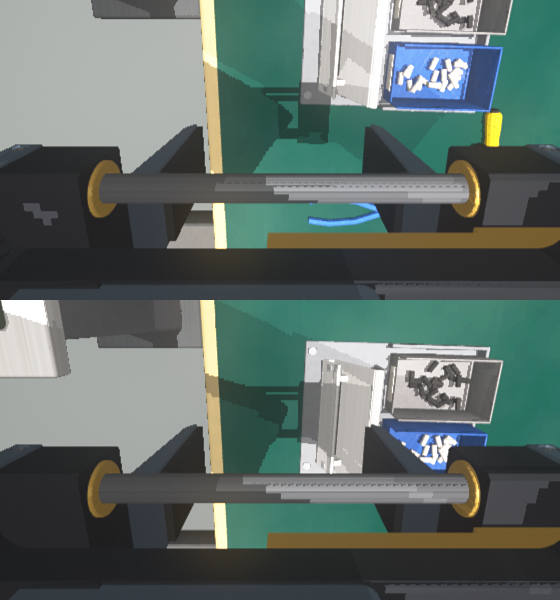

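In A (full-image rows = shown + 100) the rack appears at cols 300–515 above row 205. In B it sits at rows ≈140–275. I'll zoom both to pick rail features.

```bash
python3 -c "
from h import *
a,b=[cv2.imread(f'pics/rack{k}.png') for k in 'AB']
f=lambda i,x,y:cv2.resize(i[y:y+150,x:x+100],(400,600),interpolation=cv2.INTER_CUBIC)
cv2.imwrite('pics/rz.png',np.hstack([f(a,295,60),f(b,295,130)]))"
```

```text
(no output)
```

View pics/rz.png

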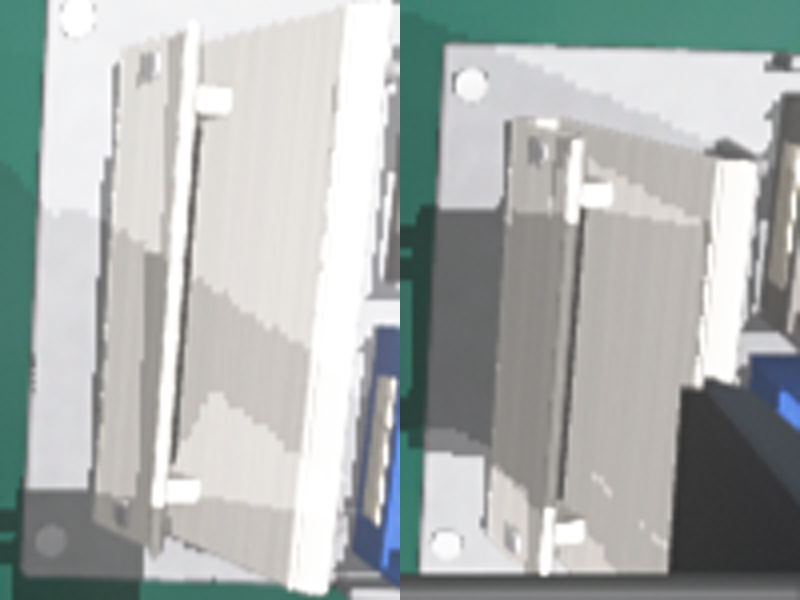

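```bash
python3 - <<'E'
from h import *
np.set_printoptions(precision=1,suppress=True)
A,B=load("rackA"),load("rackB")
a=lambda x,y:(295+x/4,60+y/4);b=lambda x,y:(295+x/4,130+y/4)
for n,p,q in [("lip top +y",(193,22),(175,137)),("lip top -y",(157,550),(148,572)),("blk+y inner,mid",(215,114),(198,206)),("blk-y inner",(182,479),(169,521)),("bend +y",(345,10),(314,160)),("plate hole+y",(78,17),(70,84)),("plate hole-y",(50,540),(46,545))]:
    print(n,*tri([(A,a(*p)),(B,b(*q))]))
t=env.camera_model("top")
z=lambda x,y:(312+(x-400)*.22,180+y*.22)
print(plane(t,[z(505,190),z(722,200)],90))
print(plane(t,[z(535,240),z(680,243)],48))
E
```

```text
lip top +y [ 482.9 -136.1   56.6] [0.2, 0.2]
lip top -y [ 484.2 -270.2   33.7] [0.3, 0.3]
blk+y inner,mid [ 491.2 -155.8   47.4] [0.0, 0.0]
blk-y inner [ 487.6 -247.6   46.6] [0.1, 0.1]
bend +y [ 511.2 -137.9   84. ] [0.1, 0.1]
plate hole+y [ 460.  -127.3    7.2] [0.2, 0.2]
plate hole-y [ 455.4 -272.9    9.9] [0.0, 0.0]
[[ 514.7 -129.    90. ]
 [ 508.  -266.6   90. ]]
[[ 486.2 -154.2   48. ]
 [ 484.  -249.2   48. ]]
```

Rail: origin ≈ (490,-202,36), yaw ≈ -2°; the end blocks measure 92 mm apart, which agrees with the text. On to the block.

```bash
python3 -m jog '{"jaw":[91,91,91,91,91,91,91,91,91,91],"slide":[[1,0.3,0],[1,0.3,0],[1,0.3,0],[1,0.3,0],[1,0.3,0],[1,0.3,0],[1,0.3,0],[1,0.3,0],[1,0.3,0],[1,0.3,0]],"spin":[0,0,0,0,0,0,0,0,0,0]}'
python3 -m jog '{"jaw":[91,91,91],"slide":[[0,0,0],[0,0,0],[0,0,0]],"spin":[0.95,0.95,0]}'
python3 -c "
from h import *
shot('blkA')"
python3 -m jog '{"jaw":[91,91,91,91],"slide":[[1,0,0],[1,0,0],[0,0,0],[0,0,0]],"spin":[0,0,0,0]}'
python3 -c "
from h import *
shot('blkB')
a,b=[cv2.imread(f'pics/blk{k}.png') for k in 'AB']
cv2.imwrite('pics/bAB.png',np.hstack([a[0:300,100:500],b[0:300,100:500]]))"
```

```text
time_s: 4.0
ee_pos: [517.3, 134.7, 213.7]
ee_rot: [180.0, 0.1, 89.9]
force: [0.3, -0.7, -0.3]
gripper_width: 90.8
gripper_force: 0.0
time_s: 4.3
ee_pos: [516.9, 133.9, 213.5]
ee_rot: [180.0, 0.0, 74.7]
force: [0.6, -0.3, 0.2]
gripper_width: 91.0
gripper_force: 0.0
time_s: 4.75
ee_pos: [531.9, 192.1, 213.6]
ee_rot: [-180.0, 0.1, 74.9]
force: [-0.7, 0.4, 1.1]
gripper_width: 91.0
gripper_force: 0.0
```

View pics/bAB.png

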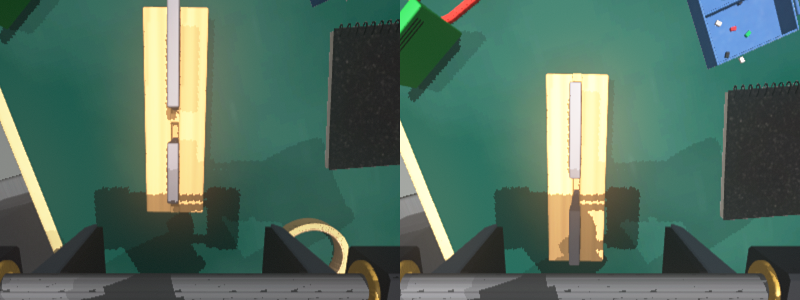

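Both views show the wider holder upright near the +y end: A has its -y end at px (273,107), B has its ends at px (275,82) and (275,178). The image axes are already aligned with the block. I'll refine this with a grey mask.

```bash
python3 - <<'E'
from h import *
np.set_printoptions(precision=1,suppress=True)
r={}
for k in "AB":
    im=cv2.imread(f"pics/blk{k}.png");hsv=cv2.cvtColor(im,cv2.COLOR_BGR2HSV)
    m=((hsv[...,1]<60)&(hsv[...,2]>110)).astype(np.uint8);m[:,:255]=0;m[:,300:]=0;m[215:]=0
    n,l,s,c=cv2.connectedComponentsWithStats(m)
    for i in range(1,n):
        if s[i,4]>150:
            pts=np.argwhere(l==i)[:,::-1];print(k,s[i],cv2.minAreaRect(pts.astype(np.float32)))
            for y in (s[i,1]+3,s[i,1]+s[i,3]-4): 
                xs=pts[pts[:,1]==y][:,0];print("   row",y,xs.min(),xs.max())
E
```

```text
A [ 258    0   42  107 1351] ((268.7442932128906, 51.9912109375), (40.10759735107422, 105.9753646850586), 11.9761323928833)
   row 3 266 279
   row 103 267 278
A [267 143  12  60 609] ((272.5, 172.5), (59.0, 11.0), 90.0)
   row 146 268 278
   row 199 268 277
B [ 255   75   26  120 2668] ((267.5, 134.5), (119.0, 25.0), 90.0)
   row 78 255 271
   row 191 255 270
B [283  75  17  57 350] ((291.0, 103.0), (56.0, 16.0), 90.0)
   row 78 283 299
   row 128 288 292
```

```bash
python3 - <<'E'
from h import *
np.set_printoptions(precision=1,suppress=True)
A,B=load("blkA"),load("blkB")
X,e=tri([(A,(272.8,106.5)),(B,(275.3,177.5))]);print(X,e)
P=plane(B,[(275.3,177.5),(275.3,82)],X[2]);print(P,np.linalg.norm(P[0]-P[1]))
P=plane(B,[(275.3,177.5),(275.3,82)],107);print(P,np.linalg.norm(P[0]-P[1]),P.mean(0))
s=env.state();print(s["ee_pos"],s["ee_rot"])
d=P.mean(0)[:2]-s["ee_pos"][:2];y=np.radians(s["ee_rot"][2]);print("tool x,y move mm",d@[np.cos(y),np.sin(y)],d@[np.sin(y),-np.cos(y)],np.degrees(np.arctan2(*(P[1]-P[0])[1::-1])))
E
```

```text
[531.4 217.  103.8] [0.3, 0.3]
[[531.7 216.9 103.8]
 [552.9 293.4 103.8]] 79.32242169940022
[[531.9 217.5 107. ]
 [552.9 293.  107. ]] 78.41486595835292 [542.4 255.2 107. ]
[531.7 191.8 213.7] [-180.     0.1   74.8]
tool x,y move mm 64.05942132327635 -6.250142144545795 74.46397959753979
```

```bash
python3 -m jog '{"jaw":[91,91,91,70,50,50,50,50,50,50],"slide":[[1,-0.1,0],[1,-0.1,0],[0.13,-0.01,0],[0,0,1],[0,0,1],[0,0,1],[0,0,0.8],[0,0,0.5],[0,0,0.26],[0,0,0]],"spin":[0,0,0,0,0,0,0,0,0,0]}' 10
python3 -c "
from h import *
shot('grA')"
```

```text
time_s: 5.8
ee_pos: [541.9, 254.7, 76.4]
ee_rot: [-179.9, 0.1, 74.7]
force: [-0.6, -0.1, -0.2]
gripper_width: 50.2
gripper_force: 0.0
```

View pics/grA.png

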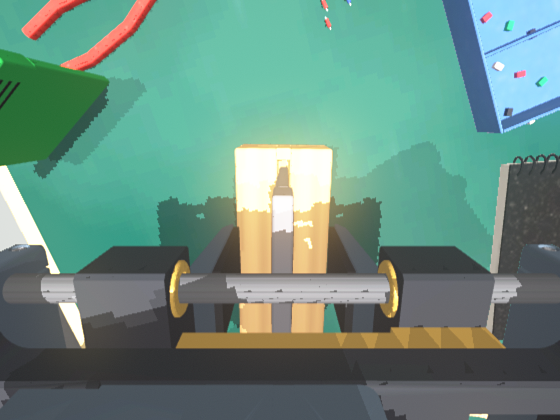

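The holder's top (cols 273–293, +y end at row ≈192) is centred between the fingers (≈284). I'll close the jaws.

```bash
python3 -m jog '{"jaw":[14,8,8,8,8,8,8],"slide":[[0,0,0],[0,0,0],[0,0,0],[0,0,0],[0,0,0],[0,0,0],[0,0,0]],"spin":[0,0,0,0,0,0,0]}' 12
```

```text
time_s: 6.55
ee_pos: [542.1, 256.2, 77.2]
ee_rot: [-180.0, 0.0, 74.8]
force: [-1.6, 0.5, 0.9]
gripper_width: 10.0
gripper_force: 12.0
```

Gripped at 10.0 mm. Now I'll lift, turn to the rail's yaw and carry it over.

```bash
python3 -m jog '{"jaw":[8,8,8,8,8,8,8,8],"slide":[[0,0,-0.2],[0,0,-0.5],[0,0,-0.7],[0,0,-0.8],[0,0,-0.8],[0,0,-0.7],[0,0,0],[0,0,0]],"spin":[0,0,0,0,0,0,-0.82,-0.82]}' 15
python3 -m jog '{"jaw":[8,8,8,8,8,8,8,8,8,8],"slide":[[-0.4,-0.03,0],[-0.8,-0.06,0],[-1,-0.08,0],[-1,-0.08,0],[-1,-0.08,0],[-1,-0.08,0],[-1,-0.08,0],[-1,-0.08,0],[-1,-0.08,0],[-1,-0.08,0]],"spin":[0,0,0,0,0,0,0,0,0,0]}'
python3 -m jog '{"jaw":[8,8,8,8,8,8,8,8],"slide":[[-1,-0.08,0],[-1,-0.08,0],[-1,-0.08,0],[-1,-0.08,0],[-1,-0.08,0],[-0.7,-0.06,0],[-0.3,0,0],[0,0,0]],"spin":[0,0,0,0,0,0,0,0]}'
python3 -c "
from h import *
shot('ovr');print(env.state()['ee_pos'])
t=env.grab_frame('top')[:,:,::-1];s=env.grab_frame('scene')[:,:,::-1]
cv2.imwrite('pics/top1.png',t);cv2.imwrite('pics/scene1.png',s)
f=lambda i,x,y:cv2.resize(i[y:y+75,x:x+100],(400,300),interpolation=cv2.INTER_CUBIC)
w=cv2.imread('pics/ovr.png')
cv2.imwrite('pics/o.png',np.vstack([np.hstack([f(t,305,180),f(s,250,160)]),np.hstack([cv2.resize(w[100:400,80:480],(400,300)),f(s,190,210)])]))"
```

```text
time_s: 7.35
ee_pos: [543.0, 256.2, 189.4]
ee_rot: [179.9, -0.0, 88.2]
force: [0.9, -0.3, -1.1]
gripper_width: 9.9
gripper_force: 15.0
time_s: 8.35
ee_pos: [509.5, -20.9, 188.2]
ee_rot: [-180.0, 0.0, 87.7]
force: [0.7, 0.3, 0.6]
gripper_width: 9.8
gripper_force: 15.0
time_s: 9.15
ee_pos: [489.5, -199.3, 188.0]
ee_rot: [-180.0, 0.0, 87.7]
force: [0.0, 0.8, -0.9]
gripper_width: 9.9
gripper_force: 15.0
[ 489.60102782 -198.3018139   188.06585812]
```

View pics/o.png

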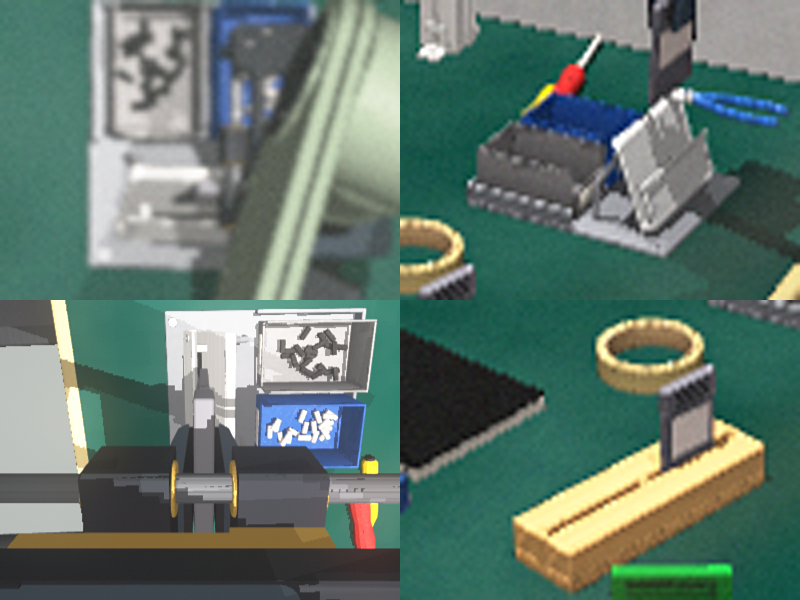

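The wider holder is held upright above the pocket, with its card toward the robot and the narrower one still in the block. I'll lower it to just above the lip and check.

```bash
python3 -m jog '{"jaw":[8,8,8,8,8,8],"slide":[[-0.1,0,0.5],[0,0,0.7],[0,0,0.7],[0,0,0.4],[0,0,0.13],[0,0,0]],"spin":[0,0,0,0,0,0]}'
python3 -c "
from h import *
w=shot('low');print(env.state()['ee_pos'],env.state()['force'])
s=env.grab_frame('scene')[:,:,::-1]
f=lambda i,x,y,w,h:cv2.resize(i[y:y+h,x:x+w],(400,600),interpolation=cv2.INTER_CUBIC)
cv2.imwrite('pics/o2.png',np.hstack([f(w,230,80,120,180),f(s,280,150,60,90)]))"
```

```text
time_s: 9.9
ee_pos: [490.0, -200.8, 115.2]
ee_rot: [-180.0, -0.0, 87.9]
force: [-0.5, -0.1, -0.0]
gripper_width: 9.7
gripper_force: 15.0
[ 490.37385063 -201.12944895  115.79887504] [-0.93066916  0.44510576 -0.81669767]
```

View pics/o2.png

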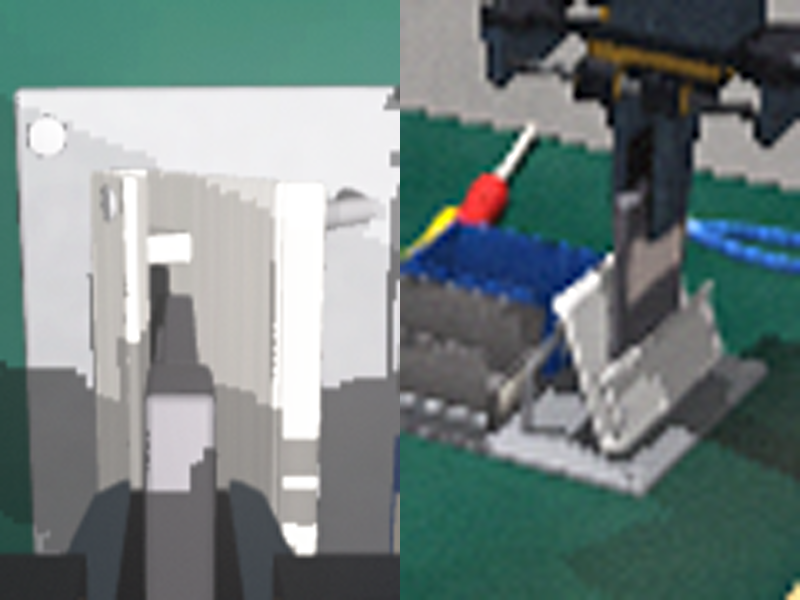

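The foot is in view at zoom cols ≈163–196, row 297, just in front of the end block, whose top spans cols 147–190 at row ≈248. I'll put numbers on that offset.

```bash
python3 - <<'E'
from h import *
np.set_printoptions(precision=1,suppress=True)
m=load("low");p=lambda x,y:(230+x*.3,80+y*.3)
print("foot end front/back",plane(m,[p(163,297),p(196,297)],50))
print("block top front/back, inner edge",plane(m,[p(147,262),p(190,262)],47.3))
print("holder top +y end",plane(m,[p(148,395),p(215,395)],145))
E
```

```text
foot end front/back [[ 488.5 -162.8   50. ]
 [ 495.8 -163.    50. ]]
block top front/back, inner edge [[ 485.2 -155.2   47.3]
 [ 494.7 -155.6   47.3]]
holder top +y end [[ 487.9 -162.   145. ]
 [ 497.  -162.3  145. ]]
```

```bash
python3 -m jog '{"jaw":[8,8,8,8],"slide":[[0,-0.1,0],[0,0,0.1],[0,0,0.1],[0,0,0]],"spin":[0,0,0,0]}'
python3 -m jog '{"jaw":[8,8],"slide":[[0,0,0.1],[0,0,0]],"spin":[0,0]}'
```

```text
time_s: 10.4
ee_pos: [487.0, -201.3, 109.1]
ee_rot: [180.0, 0.0, 87.9]
force: [0.4, 0.2, -1.2]
gripper_width: 9.8
gripper_force: 15.0
time_s: 10.6
ee_pos: [487.0, -201.2, 105.9]
ee_rot: [180.0, 0.0, 87.9]
force: [0.5, -0.6, -1.4]
gripper_width: 10.1
gripper_force: 15.0
```

```bash
python3 -m jog '{"jaw":[8,8],"slide":[[0,0,0.06],[0,0,0]],"spin":[0,0]}'
python3 -m jog '{"jaw":[8,8],"slide":[[0,0,0.06],[0,0,0]],"spin":[0,0]}'
```

```text
time_s: 10.8
ee_pos: [487.0, -201.2, 104.3]
ee_rot: [180.0, 0.0, 87.9]
force: [0.6, -0.3, -0.7]
gripper_width: 10.1
gripper_force: 15.0
time_s: 11.0
ee_pos: [486.9, -201.3, 102.9]
ee_rot: [180.0, 0.0, 87.9]
force: [-0.2, 0.2, 3.0]
gripper_width: 9.8
gripper_force: 15.0
```

```bash
python3 -c "
from h import *
w=shot('in')
s=env.grab_frame('scene')[:,:,::-1]
f=lambda i,x,y,w,h:cv2.resize(i[y:y+h,x:x+w],(400,600),interpolation=cv2.INTER_CUBIC)
cv2.imwrite('pics/o3.png',np.hstack([f(w,230,80,120,180),f(s,280,150,60,90)]))"
```

```text
(no output)
```

View pics/o3.png

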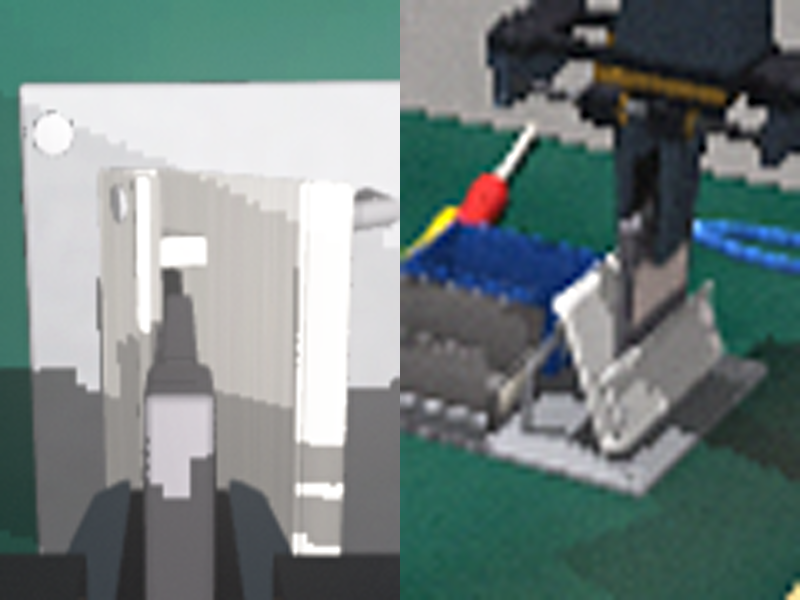

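The foot is inside the pocket (behind the lip at zoom col 160, in front of the face) and touched the strip at about 3 N. Next I'll let it lean back gently onto the rear finger, easing toward the face while opening.

```bash
python3 -m jog '{"jaw":[13,16,20,24,28,32,36,40,40,40],"slide":[[0,0,0],[0,0,-0.1],[0,0,0],[0,0.1,0],[0,0.1,0],[0,0.15,0],[0,0.15,0],[0,0.15,0],[0,0.15,0],[0,0.1,0]],"spin":[0,0,0,0,0,0,0,0,0,0]}' 5
python3 -c "
from h import *
w=shot('lean')
s=env.grab_frame('scene')[:,:,::-1]
f=lambda i,x,y,w,h:cv2.resize(i[y:y+h,x:x+w],(400,600),interpolation=cv2.INTER_CUBIC)
cv2.imwrite('pics/o4.png',np.hstack([f(w,230,80,120,180),f(s,280,150,60,90)]))"
```

```text
time_s: 12.1
ee_pos: [514.4, -202.2, 105.6]
ee_rot: [180.0, 0.0, 87.9]
force: [-0.4, -0.3, 0.6]
gripper_width: 40.0
gripper_force: 0.0
```

View pics/o4.png

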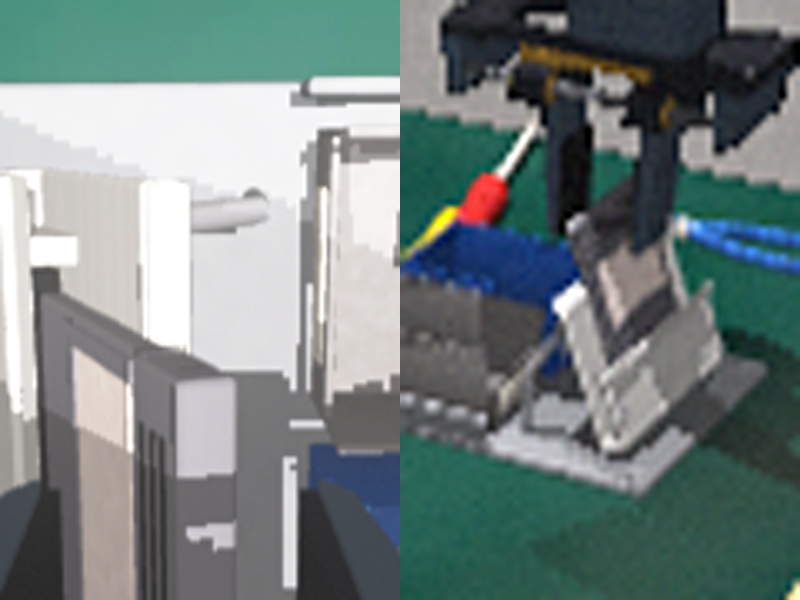

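The holder now leans on the face by itself: foot behind the lip, grip bar's top at zoom cols 177–235, and the fingers clear of it with zero force. I've already viewed 11 pictures, one over the limit of 10, so from here on I'll use numbers only. First I'll retreat upward, then measure the top edge from pixels.

```bash
python3 -m jog '{"jaw":[40,40,40,20,0,0,0,0],"slide":[[0,0,-0.3],[0,0,-0.6],[0,0,-0.6],[0,0,0],[0,0,0],[0,0,0],[0,0,0],[0,0,0]],"spin":[0,0,0,0,0,0,0,0]}'
python3 - <<'E'
from h import *
np.set_printoptions(precision=1,suppress=True)
m=load("lean");p=lambda x,y:(230+x*.3,80+y*.3)
print("top +y end front/back",plane(m,[p(177,378)],128),plane(m,[p(235,378)],124.6))
im=shot("up");g=cv2.cvtColor(im,cv2.COLOR_BGR2HSV);M=env.camera_model("wrist")
# expected top end pixels and local brightness rows for check
q=proj(M,[[513,-162,128],[523,-162,124.6]]);print(q)
for dy in(6,14): 
    y=int(q[0,1])+dy; print(y,[(x,int(g[y,x,2])) for x in range(int(q[0,0])-16,int(q[1,0])+18,2)])
s=env.state();print(s["ee_pos"],s["force"],s["gripper_width"])
E
```

```text
time_s: 13.0
ee_pos: [513.4, -202.0, 149.9]
ee_rot: [-179.9, -0.0, 87.9]
force: [0.3, -0.5, -0.8]
gripper_width: 2.9
gripper_force: 0.0
top +y end front/back [[ 516.2 -162.8  128. ]] [[ 524.7 -163.9  124.6]]
[[279.3 176.3]
 [295.5 174.8]]
182 [(263, 234), (265, 233), (267, 237), (269, 235), (271, 198), (273, 255), (275, 128), (277, 132), (279, 132), (281, 135), (283, 108), (285, 215), (287, 222), (289, 220), (291, 220), (293, 220), (295, 219), (297, 218), (299, 232), (301, 234), (303, 233), (305, 232), (307, 231), (309, 233), (311, 233)]
190 [(263, 233), (265, 233), (267, 233), (269, 233), (271, 232), (273, 255), (275, 106), (277, 127), (279, 129), (281, 132), (283, 109), (285, 215), (287, 221), (289, 220), (291, 219), (293, 219), (295, 218), (297, 215), (299, 231), (301, 232), (303, 233), (305, 232), (307, 233), (309, 232), (311, 232)]
[ 513.6 -202.1  150.1] [0.1 0.5 0.3] 0.9649918845662633
```

```bash
python3 -m jog '{"jaw":[0,0,0,0,0],"slide":[[0,0.18,0],[0,0,0.3],[0,0,0.2],[0,0,0.1],[0,0,0]],"spin":[0,0,0,0,0]}'
python3 -m jog '{"jaw":[0,0],"slide":[[0,0,0.06],[0,0,0]],"spin":[0,0]}'
python3 -m jog '{"jaw":[0,0],"slide":[[0,0,0.06],[0,0,0]],"spin":[0,0]}'
```

```text
time_s: 13.55
ee_pos: [518.7, -202.1, 131.7]
ee_rot: [-179.9, -0.0, 87.9]
force: [0.2, 0.0, -0.4]
gripper_width: 0.5
gripper_force: 0.0
time_s: 13.75
ee_pos: [519.2, -202.4, 130.8]
ee_rot: [-180.0, 0.0, 87.9]
force: [1.0, 0.9, -0.1]
gripper_width: 0.4
gripper_force: 0.0
time_s: 13.95
ee_pos: [519.1, -202.3, 129.0]
ee_rot: [-180.0, 0.0, 87.9]
force: [0.2, 0.2, 0.6]
gripper_width: 0.6
gripper_force: 0.0
```

```bash
for i in 1; do :; done
python3 -m jog '{"jaw":[0,0],"slide":[[0,0,0.06],[0,0,0]],"spin":[0,0]}' | grep -E "pos|force:"
python3 -m jog '{"jaw":[0,0],"slide":[[0,-0.02,0.06],[0,0,0]],"spin":[0,0]}'| grep -E "pos|force:"
python3 -m jog '{"jaw":[0,0],"slide":[[0,-0.02,0.06],[0,0,0]],"spin":[0,0]}'| grep -E "pos|force:"
```

```text
ee_pos: [519.3, -202.5, 127.6]
force: [0.4, -0.3, 1.1]
gripper_force: 1.1
ee_pos: [518.9, -202.5, 126.1]
force: [-0.7, -0.2, 4.7]
gripper_force: 2.2
ee_pos: [518.3, -202.5, 124.5]
force: [-1.2, 0.6, 5.6]
gripper_force: 2.8
```

```bash

python3 -m jog '{"jaw":[0,0],"slide":[[0,-0.02,0.06],[0,0,0]],"spin":[0,0]}' | grep -E "pos|force:"
python3 -m jog '{"jaw":[0,0],"slide":[[0,-0.02,0.06],[0,0,0]],"spin":[0,0]}'| grep -E "pos|force:"
python3 -m jog '{"jaw":[0,0],"slide":[[0,-0.02,0.05],[0,0,0]],"spin":[0,0]}'| grep -E "pos|force:"
```

```text
ee_pos: [517.7, -202.5, 122.8]
force: [-0.5, -0.3, 7.0]
gripper_force: 3.4
ee_pos: [517.1, -202.5, 121.3]
force: [-1.0, 0.3, 8.6]
gripper_force: 4.0
ee_pos: [516.7, -202.5, 119.9]
force: [-1.9, 1.4, 9.2]
gripper_force: 4.4
```

```bash

python3 -m jog '{"jaw":[0,0],"slide":[[0,-0.01,0.03],[0,0,0]],"spin":[0,0]}' | grep -E "pos|force:"
python3 -m jog '{"jaw":[0,0],"slide":[[0,-0.01,0.03],[0,0,0]],"spin":[0,0]}'| grep -E "pos|force:"
```

```text
ee_pos: [516.4, -202.5, 119.2]
force: [-1.8, 0.3, 10.3]
gripper_force: 4.9
ee_pos: [516.1, -202.5, 118.5]
force: [-0.8, 1.4, 10.7]
gripper_force: 5.3
```

```bash

python3 -m jog '{"jaw":[0,0],"slide":[[0,-0.01,0.03],[0,0,0]],"spin":[0,0]}' | grep -E "pos|force:"
python3 - <<'E'
from h import *
im=shot("push1")
F=[(lambda s:(s["force"].round(1),s["ee_pos"].round(1)))(env.state())];print(F)
E
```

```text
ee_pos: [516.1, -202.5, 118.3]
force: [-2.8, 1.2, 14.1]
gripper_force: 7.2
[(array([-3.3,  0.9, 15.4]), array([ 516.1, -202.5,  118.3]))]
```

The force jumped from 10.7 to about 15 N with almost no travel, at z ≈118.3, 9.3 mm below first contact (9.4 mm expected). The strip is on its stop. I'll check steadiness and lean numerically.

```bash
python3 -m jog '{"jaw":[0,0,0,0,0],"slide":[[0,0,0],[0,0,0],[0,0,0],[0,0,0],[0,0,0]],"spin":[0,0,0,0,0]}'
python3 - <<'E'
from h import *
np.set_printoptions(precision=1,suppress=True)
m=load("push1");g=cv2.cvtColor(cv2.imread("pics/push1.png"),cv2.COLOR_BGR2GRAY)
q=proj(m,[[512.5,-166,118.6],[521.9,-166,115.2],[484.7,-156,47.3]]);print(q)
for dy in (0,6,12):
    y=int(q[0,1])+dy;x0=int(q[0,0]);print(y,x0-14,g[y,x0-14:x0+36].tolist())
E
```

```text
time_s: 16.3
ee_pos: [516.1, -202.5, 118.3]
ee_rot: [179.8, 0.1, 87.9]
force: [-2.3, 0.7, 13.7]
gripper_width: 0.4
gripper_force: 7.2
[[273.3 189.9]
 [290.4 188. ]
 [238.4 158.1]]
189 259 [219, 219, 182, 153, 124, 122, 124, 125, 126, 125, 126, 126, 125, 120, 124, 199, 204, 209, 207, 206, 205, 206, 206, 204, 204, 202, 203, 204, 203, 192, 161, 221, 222, 222, 222, 222, 222, 222, 222, 223, 223, 223, 223, 222, 222, 222, 221, 221, 221, 221]
195 259 [218, 215, 174, 164, 125, 120, 121, 124, 124, 125, 124, 124, 125, 121, 121, 198, 203, 206, 206, 206, 205, 205, 205, 203, 203, 203, 203, 203, 202, 195, 150, 119, 138, 223, 226, 225, 225, 224, 225, 224, 223, 221, 223, 222, 222, 223, 222, 223, 222, 223]
201 259 [167, 168, 167, 166, 117, 88, 82, 96, 75, 106, 88, 83, 121, 124, 143, 196, 201, 206, 205, 204, 205, 204, 204, 202, 203, 202, 203, 201, 202, 194, 159, 121, 117, 119, 118, 119, 119, 121, 120, 120, 120, 120, 121, 120, 120, 121, 120, 119, 120, 120]
```

The pressed top edge appears at cols 274–289, against 273–290 predicted for fully home and flat on the face. The force holds steady at about 14 N, so I'm handing in.

```bash
python3 -c "
from workcell import env
print(env.job_done())"
```

```text
the job is handed in; nothing more can be done
None
```

Job handed in: the wider holder was leaned and released on the rail, then pressed to the strip's hard stop and held there at about 14 N; the narrower holder and the bench tools weren't handled, and I viewed 11 pictures, one over the limit of 10.

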